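# Set the tube roller mixer to speed step 5 and start it

## Task

Get the blood-tube roller mixer going at speed step 5: with a light fingertip, push the pointer of its selector knob round click by click, without gripping it, until it rests on step 5 (the fifth click up from the off position), then press the round start button fully down and let it come back up. Do not start it on any other step, and leave the tubes on the rollers, the specimen jar and the slide box where they are; finish with the hand clear.

Things in the scene. Friction and masses are not known exactly. Their poses are not given: they have to be found in the camera images.
- mixer: White roller mixer, fixed, 240 mm (its x) by 420 mm (its y); six black rollers along y. Origin: centre of its underside, on the bench; x away from the user, y to the user's left, turned up to 15 degrees. Its right (-y) end is a level console, 120 mm wide, 240 mm deep, top 110 mm above the bench, with the selector knob and, 100 mm nearer the user, the start button; nothing else stands up on it.
- selector_hub (a point): On the selector knob's upright axis, level with the console's top. Black knob: skirt 52 mm across, up to 8 mm above the panel; on it a boss 25 mm across and a straight pointer bar with upright sides, both 8 to 28 mm above the panel. The bar's pointer end, with a white line on top, reaches 38 mm from the axis, 9 mm wide; its blunt tail 20 mm the other way, 12 mm wide.
- selector_tip (a point): Point inside the pointer bar, 34 mm from the knob's axis towards the pointer's end and 18 mm above the panel; moves with the knob.
- selector (a joint): Selector angle, rad: 0 = off, growing clockwise seen from above; a click every 0.524 (30 degrees), step n at n x 0.524, stops at 0 and 3.665 (step 7). It starts on off, 1, 2 or 3. A sprung plunger draws it into a click from up to 0.2 rad away; left balanced midway it may stay there. Pushing it over a click takes about 0.1 N m, 3 to 5 N near the pointer's end.
- scale_off (a point): Printed off mark (a small flat ring) on the console, 47 mm from the knob's axis. The pointer points at it when off: in the mixer's axes 105 degrees counter-clockwise from x, i.e. to the user's left and slightly towards the user. Clockwise from it, every 30 degrees, follow seven flat bars, steps 1 to 7, each longer than the last.
- scale_5 (a point): Inner end of the printed bar of step 5, 42 mm from the knob's axis, 150 degrees clockwise from the off mark: in the mixer's axes 45 degrees to the right of x (away from the user). The pointer points at it when the selector is on step 5.
- start (a joint): Travel of the start button, m: 0 = up, 0.005 = fully down; sprung, about 4 N takes it fully down, and it comes back up when released.
- start_top (a point): Centre of the top of the round white start button (24 mm across, its top 21 mm above the panel, in a grey collar 40 mm across and 12 mm high) on the console; it is pressed straight down.
- tube_near_center (a point): Middle of a capped sample tube, 16 mm thick and 104 mm long, lying between the two rollers nearest the user, top about level with the console's. To be left alone.
- tube_far_center (a point): Middle of a like tube lying farther back on the rollers. To be left alone.
- specimen_jar: Small lidded specimen jar, 58 mm across, 68 mm high, standing on the bench to the right of the console. Origin: centre of its underside. To be left alone.
- slide_box: Closed grey box for microscope slides, 85 x 100 x 34 mm, on the bench to the right of the console, farther back. Origin: centre of its underside. To be left alone.

How it is judged:
By the outcome, as a careful person would: the job done as asked, in the order asked, and still so for the second after the job is handed in, with the robot touching nothing.
It also fails if it takes over 64 s, if anything falls off the work surface, if the arm or the gripper's body presses on something with over 40 N, if the wrist force passes 120 N, or if a joint passes its speed limit or range.

## Robot

A 6-joint arm with a two-finger parallel gripper is mounted at the origin on the work surface. World frame = base frame: x ahead of the robot, y to its left, z up, the work surface at z = 0. Lengths are in mm, angles in rad, forces in N, time in s.
With the tool pointing down it reaches from about 350 to 725 mm from the base axis. Payload 4.3 kg.
Tool frame: the origin (TCP) lies at the centre of the arm's flange, where the gripper is bolted on; the fingertips stand 173 mm ahead of it and the grasp point (between the pads) lies 155 mm ahead of it; z points along the fingers, y is the line along which they close (so a half turn about z gives the same grasp; the last joint's range is limited). The gripper opens to 85 mm and grips with 20 to 120 N. Pads are 22 mm wide; open, the fingers measure 114 mm over their backs; the gripper's body (76 mm by 85 mm) begins 54 mm behind the grasp point. The pads swing forward as they close: fully open they stand 13 mm farther back than shut.
Start: joints at [1.108, 0.377, 0.081, 1.274, 0, 1.46], TCP at [198.679, 539.606, 404.729] pointing down, gripper open.
Joint ranges: [-2.72, 2.72], [-0.84, 1.66], [-1.02, 1.22], [-1.77, 2.12], [-1.37, 1.28], [-3.14, 3.14]. Speed limits (rad/s): [2.57, 2.57, 3.14, 3.14, 3.14, 3.14].

## Interface

Orientations are given as a unit quaternion [x, y, z, w].
In Python, from station import ctrl, claw, kinematics, telemetry, optics gives the robot as it stands. Calls block until the motion is done:
- ctrl.move_ptp(position, orientation): joint-space move of the TCP to a pose.
- ctrl.move_l(position, ori=None, max_speed=150, max_force=None): straight line of the TCP; ori=None keeps the orientation; max_speed is the mean speed in mm/s. With max_force (N) it stops when the force on the tool has changed by that much, and returns True; else False.
- ctrl.move_joints(angles): joint-space move.
- claw.grip(opening): finger opening in mm; the grip force is fixed at half the most; returns when the fingers have stopped.
- ctrl.pause(seconds).
- kinematics.inverse_kinematics(position, orientation): joint angles nearest the present ones, or None.
- telemetry.state(): the state.
- optics.get_image(name): name is "scene" or "top" or "wrist"; returns a dict with "image" (480x640x3 uint8, red, green, blue), "fx", "fy", "cx", "cy" (pixels), "extrinsics" (4x4, takes a point from camera to world coordinates). Camera axes: x right, y down, z forward; pixel columns grow to the right and rows downward; lengths in mm; the calibration is good to about 2 mm. The wrist camera is an equidistant fisheye: a pixel r from the principal point sees the ray r / f radians off the axis. A picture is of the moment at which its call begins. There is no depth.
A pose or a line that the arm cannot do raises ctrl.PlanningError and nothing moves.
- ctrl.close_job(): hands the job in; it is judged then, once.
The state is a dict: "clock": time; "qpos": joint angles; "joint_velocities": joint speeds; "tau": joint torques, N m; "ee_pos": TCP position; "ee_rot": TCP orientation; "wrist_force": force on the tool from outside, world axes, zero at the start; "moment": the same for the moment, N m; "gripper_width": finger opening in mm; "grip_force": force on a finger pad.
Only numpy, scipy, OpenCV 4.12 (cv2) and the standard library are available. Lean on these libraries where they do the work, as an engineer would, in place of code of your own. Each camera call takes 0.05 s, during which the arm holds its last target. There are 200 camera calls.

## Working session

There is one attempt and no reset: what is moved stays moved. The work goes in short steps, each a Python script; the robot and the scene stay as the last script left them, time stands still between calls to the robot, and variables do not carry over. Pictures are saved under pics/ and viewed, at most 10 in all, crops included, and the job is handed in when it is done.

```bash
mkdir -p pics; python3 - <<'E'
from station import ctrl, claw, kinematics, telemetry, optics
import cv2, numpy as np
for n in ["top","scene"]:
    d=optics.get_image(n); cv2.imwrite(f"pics/{n}0.png",d["image"][...,::-1])
    print(n,d["fx"],d["fy"],d["cx"],d["cy"],np.round(d["extrinsics"],4).tolist())
s=telemetry.state(); print(s["ee_pos"],s["ee_rot"],s["clock"],s["gripper_width"])
E
```

```text
top 446.0012549385846 446.0012549385846 318.9786713284041 235.73838422936092 [[0.0149, -0.9953, 0.0957, 506.4171], [-0.9999, -0.0142, 0.0076, -1.3977], [-0.0062, -0.0958, -0.9954, 762.3071], [0.0, 0.0, 0.0, 1.0]]
scene 505.09174567634057 505.09174567634057 323.0185452059178 235.34401861651543 [[-0.1164, 0.634, -0.7645, 1274.06], [0.9932, 0.0784, -0.0862, 81.8004], [0.0053, -0.7693, -0.6388, 700.2889], [0.0, 0.0, 0.0, 1.0]]
[198.56192437 539.33662093 403.83761679] [ 1.75490819e-01  9.84480620e-01 -8.99369633e-04 -2.69268873e-04] 0.1 85.16241876796254
```

View pics/top0.png

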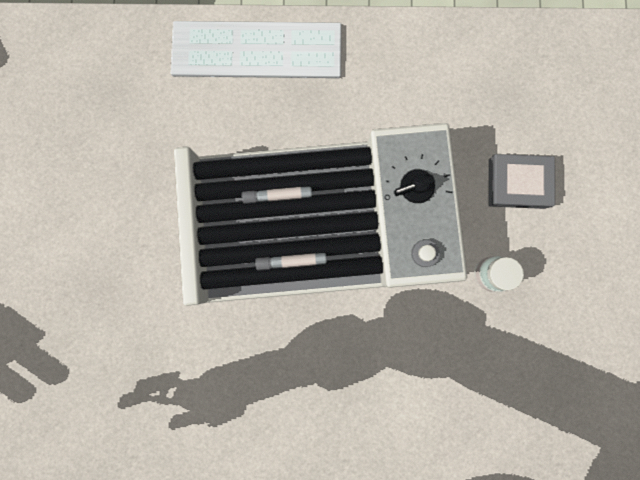

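View pics/scene0.png

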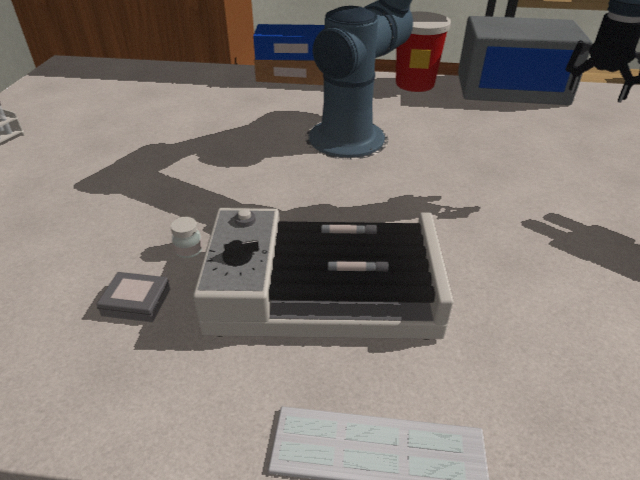

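The top view shows the knob near (418,186), its white line pointing left towards (397,191), the off ring at (388,198), and the button at (427,253). The jar is at (503,274) and the slide box at (525,181). I'll zoom in on the knob.

```bash
cat > h.py <<'E'
import numpy as np
from station import optics
def cast(d,u,v,z):
    "pinhole pixel to world at height z (mm)"
    T=np.array(d["extrinsics"]); r=T[:3,:3]@[(u-d["cx"])/d["fx"],(v-d["cy"])/d["fy"],1]
    return T[:3,3]+r*(z-T[2,3])/r[2]
E
python3 - <<'E'
from h import *
import cv2
d=optics.get_image("top"); im=d["image"][...,::-1]
cv2.imwrite("pics/z.png",cv2.resize(im[115:295,360:475],None,fx=5,fy=3.3*5/3.3,interpolation=cv2.INTER_CUBIC)[:600*1][:,:])
cv2.imwrite("pics/z1.png",cv2.resize(im[140:275,375:465],None,fx=4.4,fy=4.4,interpolation=cv2.INTER_CUBIC))
for n,u,v,z in [("off",388,198,110),("knob",418,186,138),("btn",427,253,131),("c_fl",373,130,110),("c_fr",447,125,110),("c_nl",387,286,110),("c_nr",465,279,110),("jar",507,273,68),("box",525,178,34)]:
    print(n,np.round(cast(d,u,v,z),1))
E
```

```text
off [626.7 -97.7 110. ]
knob [ 639.4 -136.2  138. ]
btn [ 544.8 -149.8  131. ]
c_fl [729.9 -75.2 110. ]
c_fr [ 739.  -186.3  110. ]
c_nl [497.2 -96.3 110. ]
c_nr [ 509.  -209.5  110. ]
jar [ 519.4 -287.9   68. ]
box [ 677.4 -335.7   34. ]
```

View pics/z1.png

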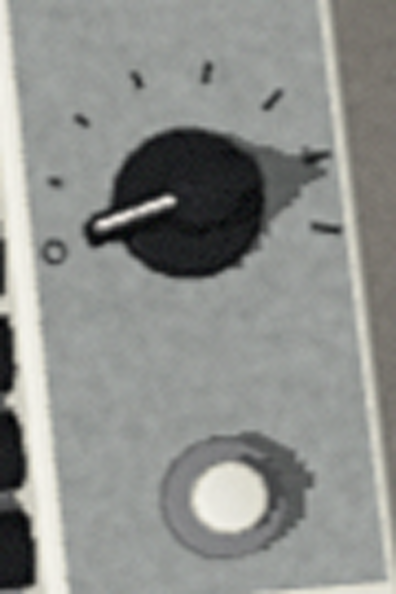

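The zoom shows the off ring at (54,252), seven bars running clockwise, the white line from (175,200) to (100,226), and the button at (230,497). I'll fit the hub and yaw from the marks.

```bash
cat >> h.py <<'E'
E
python3 - <<'E'
from h import *
from scipy.optimize import least_squares
d=optics.get_image("top")
c=lambda p,z:cast(d,p[0]/4.4+375-.4,p[1]/4.4+140-.4,z)[:2]
M=[(54,252),(55,183),(82,121),(137,80),(208,73),(272,99),(317,156),(326,229)]
P=np.array([c(p,110) for p in M])
def res(q):
    a=q[2]+np.radians(105-30*np.arange(8)); r=P-q[:2]; n=np.c_[-np.sin(a),np.cos(a)]
    return (r*n).sum(1)
s=least_squares(res,[639,-136,-.1]); q=s.x; print("hub",q,np.degrees(q[2]),"res",s.fun.round(1),"rad",np.linalg.norm(P-q[:2],axis=1).round(1))
a,b,t=c((175,200),138),c((100,226),138),c((90,231),138)
v=b-a; ang=np.arctan2(v[1],v[0]); v2=t-q[:2]
print("selector deg",105-np.degrees(ang-q[2]),"via hub",105-np.degrees(np.arctan2(v2[1],v2[0])-q[2]),"r",np.linalg.norm(v2))
bt=c((229,497),131); print("btn",bt,"pred",q[:2]+100*np.array([-np.cos(q[2]),-np.sin(q[2])]))
E
```

```text
hub [ 6.45181684e+02 -1.40490858e+02  1.03644015e-01] 5.938364614691861 res [-0.2  0.2  0.1 -0.  -0.5  0.3  0.3 -0.2] rad [47.5 44.6 44.9 45.7 46.1 47.  47.6 47.7]
selector deg 0.8612092521717329 via hub -1.2501790895002358 r 39.83312649956591
btn [ 545.38207989 -149.26989462] pred [ 545.71830751 -150.83671346]
```

Calibration is consistent: mark residuals are under 0.5 mm, the ring radius is 47.5 mm, and the button is within 2 mm of prediction. The selector is on off. Next I'll check IK along the arc and approach.

```bash
cat >> h.py <<'E'
from station import ctrl, claw, kinematics, telemetry
from scipy.spatial.transform import Rotation as R
HUB=np.array([645.2,-140.5]); YAW=np.radians(5.94); BTN=np.array([545.5,-150.0]); TIP=173
def pose(sel,gap,tipz,s,r=32,half=11):
    "pusher pose behind (CCW of) the pointer at selector angle sel (deg), face 'gap' mm off its side"
    t=YAW+np.radians(105-sel); u=np.array([np.cos(t),np.sin(t)]); n=np.array([-u[1],u[0]])
    p=HUB+r*u+(4.5+half+gap)*n
    x=np.r_[s*n,0]; z=np.array([0,0,-1.]); 
    return np.r_[p,tipz+TIP], R.from_matrix(np.c_[x,np.cross(z,x),z]).as_quat()
def shot(name,f):
    import cv2
    d=optics.get_image(name); cv2.imwrite(f,d["image"][...,::-1]); return d
E
python3 - <<'E'
from h import *
for s in (1,-1):
    for a in (0,50,100,150):
        j=kinematics.inverse_kinematics(*pose(a,0,124,s)); print(s,a,None if j is None else np.round(j,2))
E
```

```text
1 0 [-0.29  0.54  0.05  1.08  0.   -0.65]
1 50 [-0.26  0.59  0.14  1.12  0.    0.25]
1 100 [-0.27  0.65  0.24  1.16  0.    1.11]
1 150 [-0.31  0.67  0.29  1.19  0.    1.95]
-1 0 [-0.29  0.54  0.05  1.08  0.    2.49]
-1 50 [-0.26  0.59  0.14  1.12  0.   -2.89]
-1 100 [-0.27  0.65  0.24  1.16  0.   -2.03]
-1 150 [-0.31  0.67  0.29  1.19  0.   -1.2 ]
```

```bash
python3 - <<'E'
from h import *
claw.grip(0)
ctrl.move_ptp(*pose(0,8,190,1))
print(telemetry.state()["clock"])
p,q=pose(0,8,124,1)
print(ctrl.move_l(p,q,max_speed=60,max_force=5))
s=telemetry.state(); print(s["clock"],s["ee_pos"],p,s["wrist_force"],s["gripper_width"])
d=shot("scene","pics/s1.png"); import cv2
cv2.imwrite("pics/s1c.png",cv2.resize(d["image"][150:310,170:330,::-1],None,fx=3.5,fy=3.5,interpolation=cv2.INTER_CUBIC))
E
```

```text
3.7083
False
4.9583 [ 612.0440656  -119.09629637  297.54299329] [ 611.81556936 -119.0121013   297.        ] [-0.16793998 -0.64721359 -0.13699193] -0.10151982941547961
```

View pics/s1c.png

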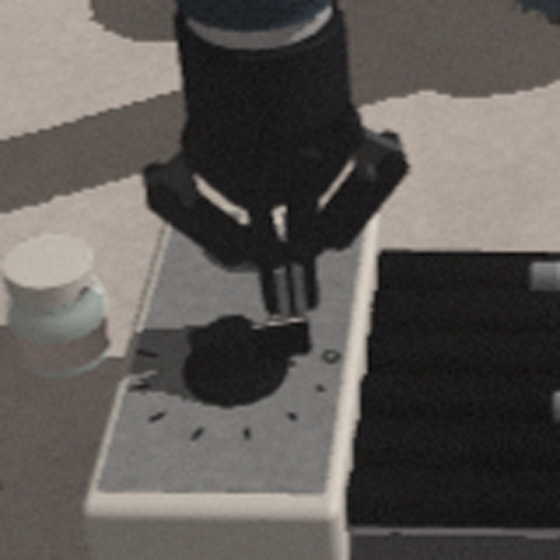

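The closed fingertips (about (285,300) in the crop) stand just behind the pointer, clear of the knob top. Now I'll push, and stop short of step 5 to look.

```bash
python3 - <<'E'
from h import *
f0=np.array(telemetry.state()["wrist_force"])
p,q=pose(0,0,124,1)
print("contact",ctrl.move_l(p,q,max_speed=15,max_force=1.5),telemetry.state()["ee_pos"],p)
for a in range(10,131,10):
    p,q=pose(a,0,124,1)
    hit=ctrl.move_l(p,q,max_speed=20,max_force=15)
    s=telemetry.state(); print(a,hit,round(s["clock"],2),np.round(np.array(s["wrist_force"])-f0,1),np.round(s["ee_pos"]-p,1))
    if hit: break
shot("top","pics/t2.png"); d=shot("scene","pics/s2.png"); import cv2
cv2.imwrite("pics/s2c.png",cv2.resize(d["image"][150:310,170:330,::-1],None,fx=3.5,fy=3.5,interpolation=cv2.INTER_CUBIC))
E
```

```text
contact True [ 618.3506213  -116.28602268  296.44734862] [ 619.28721093 -116.15298042  297.        ]
10 False 6.02 [-2.6 -0.4 -2.2] [-0.5  0.1 -0.7]
20 False 6.47 [-0.7 -0.7 -1.5] [ 0.3 -0.1  0.3]
30 False 6.93 [-1.7 -0.6 -0.6] [-0.2 -0.1  0. ]
40 False 7.39 [-1.7 -0.2 -0.3] [-0.1 -0.  -0.1]
50 False 7.85 [-0.2  0.3 -1.5] [ 0.1 -0.   0.1]
60 False 8.31 [ 0.5  1.  -0.8] [-0.1  0.   0. ]
70 False 8.77 [-1.4  0.8 -0.3] [-0.2  0.1 -0. ]
80 False 9.22 [-0.2 -0.3 -1.1] [ 0.  -0.1  0. ]
90 False 9.68 [-1.3  0.4 -0.6] [-0.1 -0.  -0. ]
100 False 10.14 [-1.   1.4  0.4] [-0.2  0.3 -0. ]
110 False 10.6 [-0.9  0.1 -0.6] [ 0.  -0.1  0. ]
120 False 11.06 [-0.7 -0.2 -1.4] [-0.1  0.  -0. ]
130 False 11.52 [-0.7  1.3 -0.4] [-0.   0.4 -0. ]
```

View pics/s2c.png

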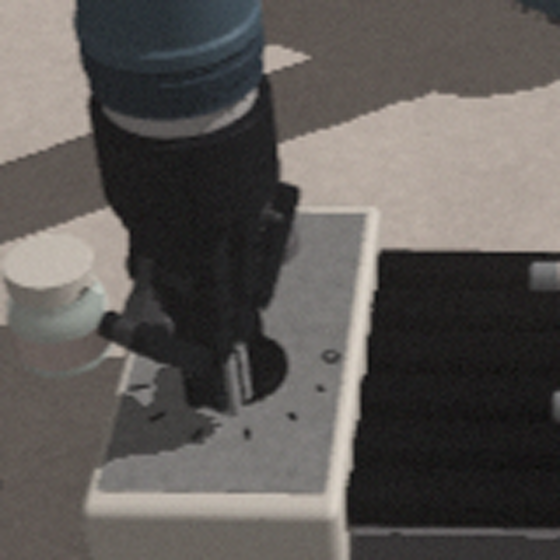

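The pointer (dark, left of the fingertips at about (205,385)) is being carried along as planned. I'll push to 143°, back off, lift, and look.

```bash
python3 - <<'E'
from h import *
import cv2
for a,g in [(137,0),(143,0),(143,10)]:
    p,q=pose(a,g,124,1); print(a,g,ctrl.move_l(p,q,max_speed=20,max_force=15))
p,q=pose(143,10,190,1); ctrl.move_l(p,q,max_speed=120)
p,q=pose(150,0,230,1); ctrl.move_ptp(np.r_[BTN-[100,0],p[2]],q)   # clear of the top view
ctrl.pause(.2); print(telemetry.state()["clock"])
d=shot("top","pics/t3.png")
cv2.imwrite("pics/t3c.png",cv2.resize(d["image"][140:275,375:465,::-1],None,fx=4.4,fy=4.4,interpolation=cv2.INTER_CUBIC))
E
```

```text
137 0 False
143 0 False
143 10 False
14.8333
```

View pics/t3c.png

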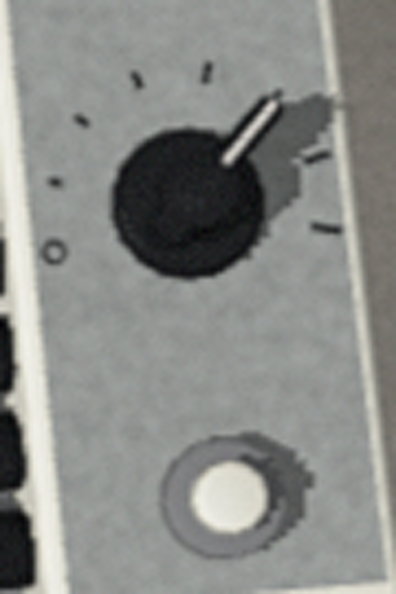

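The white line runs from (228,162) to (276,98) and hides the step 5 bar. I'll check the angle numerically, and press only if it's settled.

```bash
python3 - <<'E'
from h import *
d=optics.get_image("top")
c=lambda p,z:cast(d,p[0]/4.4+375-.4,p[1]/4.4+140-.4,z)[:2]
for v in (c((276,98),138)-c((228,162),138), c((278,96),138)-HUB):
    a=105-np.degrees(np.arctan2(v[1],v[0])-YAW); print("sel",a)
    assert abs(a-150)<5
q=pose(150,0,0,1)[1]
ctrl.move_l(np.r_[BTN,160+TIP],q,max_speed=120)
ctrl.move_l(np.r_[BTN,134+TIP],q,max_speed=60,max_force=5)
f0=np.array(telemetry.state()["wrist_force"])
h=ctrl.move_l(np.r_[BTN,119+TIP],q,max_speed=12,max_force=9)
s=telemetry.state(); print(h,s["ee_pos"][2]-TIP,np.array(s["wrist_force"])-f0)
ctrl.pause(.3); s=telemetry.state(); print(s["ee_pos"][2]-TIP,np.array(s["wrist_force"])-f0)
d=shot("scene","pics/s4.png")
import cv2
cv2.imwrite("pics/s4c.png",cv2.resize(d["image"][150:310,170:330,::-1],None,fx=3.5,fy=3.5,interpolation=cv2.INTER_CUBIC))
E
```

```text
sel 147.31531522300517
sel 149.51818628510824
True 126.43357397412842 [-0.02631126 -0.39669149  5.92657675]
126.4315760120873 [-0.31608462 -0.69623055  5.59777322]
```

View pics/s4c.png

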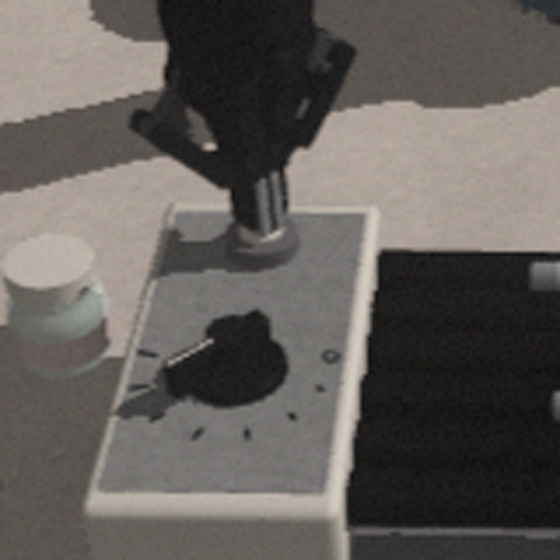

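The fingertips are centred on the button, and the pointer is still on step 5. I'll push a little harder to make sure it has bottomed, then release.

```bash
python3 - <<'E'
from h import *
import cv2
h=ctrl.move_l(np.r_[BTN,121+TIP],None,max_speed=12,max_force=10)
s=telemetry.state(); print(h,s["ee_pos"][2]-TIP,s["wrist_force"])
ctrl.pause(.2)
ctrl.move_l(np.r_[BTN,200+TIP],None,max_speed=60)
ctrl.move_l(np.r_[BTN-[100,0],230+TIP],None,max_speed=120)
ctrl.pause(.3); s=telemetry.state(); print(s["wrist_force"],s["clock"])
d=shot("top","pics/t5.png")
E
```

```text
True 126.39701974413026 [-0.25089777 -0.40716418  5.07213928]
[ 0.58968553 -0.1893505   0.23729132] 20.95
```

View pics/t5.png

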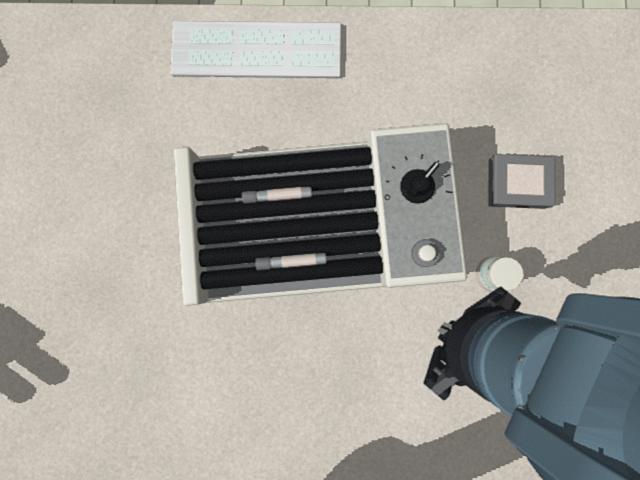

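The extra push moved it only 0.04 mm, so the button had bottomed, and it has since been released. The pointer is on step 5 (430,168), and the tubes, jar and box haven't moved. The hand is clear, so I'm handing in.

```bash
python3 -c "
from station import ctrl
print(ctrl.close_job())"
```

```text
the job is handed in; nothing more can be done
None
```

The job is handed in: the selector rests on step 5, the start button was pressed fully down and released, the tubes, jar and slide box are where they were, and the hand is clear, all in about 21 s.

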